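Ease open the sprung lid of the trinket box

ROBOT

A 7-joint arm with a two-finger parallel gripper is mounted at the origin on the work surface. World frame = base frame: x ahead of the robot, y to its left, z up, the work surface at z = 0. Lengths are in m, angles in rad, forces in N, time in s.
With the tool pointing down it reaches from about 0.425 to 0.8 m from the base axis. Payload 8.3 kg.
Tool frame: the origin (TCP) lies midway between the tips of the shut fingers; the grasp point (between the pads) lies 19 mm behind it; x points along the fingers, y is the direction in which the jaws open and shut, and the axes are right-handed (so a half turn about x gives the same grasp; the last joint's range is limited). The gripper opens to 85 mm and grips with 20 to 120 N. Pads are 22 mm wide; open, the fingers measure 114 mm over their backs; the gripper's body (76 mm by 85 mm) begins 54 mm behind the grasp point. The pads swing forward as they close: fully open they stand 13 mm farther back than shut.
Start: joints at [-0.063, 0.383, 0.016, 1.37, -0.006, 1.388, -0.046], TCP at [0.625, 0, 0.231] pointing down, gripper open.
Joint ranges: [-2.95, 2.95], [-0.25, 2.06], [-1.52, 1.56], [0.18, 2.33], [-1.44, 4.58], [0.02, 2.06], [-3.01, 3.01]. Speed limits (rad/s): [2.39, 2.39, 3.01, 3.01, 3.14, 3.14, 3.14].

INTERFACE

Orientations are given as [roll, pitch, yaw] about the fixed x, y, z axes, in that order (R = Rz(yaw) Ry(pitch) Rx(roll)).
In Python, from plant import r, viewer, workorder, masks_of gives the robot as it stands. The module is installed in compiled form; this text tells all that it offers.
- The arm moves only by the tool move_arm, never from a script. Its argument "series" is a list of rows, each a list of 6 numbers: the shift along the tool's x, y, z in units of 0.02 m (1.0 is 0.02 m), then the turn, a rotation vector about the tool's x, y, z in units of 0.1 rad (1.0 is 0.1 rad). In form: [[tx, ty, tz, wx, wy, wz], ...]. A call has 1 to 12 rows; each row shifts and turns the commanded pose from where the row before left it, along the tool's axes as they then stand; what a row does not reach is not made up. A row lasts 1/12 s, in which the tool goes at most 41.7 mm and 7.16 degrees, less where a joint would pass 70% of its speed; a pose out of reach is approached as far as the arm can. A call with a number of a shift or a turn outside -1 to 1 is refused whole. A call with a gripper value outside its range is refused whole. "claw" is the closure, from -1 (fully open) to 1 (shut), set as the call begins (left out, the last holds). The fingers move at their own pace and stop on an object; "squeeze" is the grip in N (left out, the last holds). Time passes only in rows, so rows that do not move let the fingers close. It gives the time, the measured TCP pose, the force and the opening at its end, in the units of the state.
- r.sense(): the state, without advancing time (a new reading comes with each control period).
- viewer.read_camera(name): name is "scene" or "side" or "wrist"; returns (picture, depth): 384x512x3 uint8, red, green, blue; 384x512 float32, m along the optical axis (not along the pixel's ray), 0 where there is no reading.
- viewer.camera_params(name): a dict with "mtx" (3x3 intrinsics, pixels), "k1" (the pictures are not rectified: a ray, as slopes to the right and down, at radius r is drawn at 1 + k1 r^2 times it, then the intrinsics apply), "view" (4x4, takes a point from world to camera coordinates). Camera axes: x right, y down, z forward; pixel columns grow to the right and rows downward; lengths in m; the calibration is good to about 2 mm. A picture is of the moment at which its call begins: read the wrist's pose just before it. camera_params takes no time and is no camera call; for the wrist camera it gives the pose at the moment of the call.
- workorder.finish_job(): hands the job in, once; it reports no verdict.
Trained networks look in the newest picture that a camera, given by its name, has taken for a name from the list of things; names that differ only in an ending like _2 or _b are one class to them, and where a whole thing is asked for, a point or a joint stands for the part that bears it (a point fixed in the world has none). Each returns a list of dicts, best first, with "confidence" (0 to 1); they miss things now and then, are a little off and sometimes report something else, mostly with a low value. They report only what shows in the picture. A call takes as long as a camera call.
- masks_of(camera, target): "mask" (384x512 bool, what is visible of it) and "extent" ([left, top, right, bottom] in pixels, round what is visible of it).
The state is a dict: "clock": time; "joint_pos": joint angles; "dq": joint speeds; "joint_torque": joint torques, N m; "ee_pos": TCP position; "tool_rot": TCP orientation; "force": force on the tool from outside, world axes, zero at the start; "moment": the same for the moment, N m; "grip_width": finger opening in m.
Only numpy, scipy, OpenCV 4.12 (cv2) and the standard library are available. Lean on these libraries where they do the work, as an engineer would, in place of code of your own. Each camera call takes 0.05 s, during which the arm holds its last target.

TASK

Open the press-to-open lid of the upper trinket tier: press it down at its thumb spot until the hidden catch lets go, without leaning hard on it, then let its spring raise it slowly under your finger, so that it never snaps up. Leave it standing at its fully open stop, with the bottle, the bowl of clips and the comb undisturbed.

Things in the scene. Friction and masses are not known exactly. Their poses are not given: they have to be found in the camera images.
- tiers: Stack of two cream plastic trinket tiers stuck to the cement shelf: 140 mm deep (its x), 210 wide (its y), rim 118 mm above the shelf. Origin: centre of the underside; -x is the front, x and y are level. The upper tier (z 60 to 118 mm) is closed by an inset lid, hinged along the back (+x) rim.
- hinge_line (a point): Middle of the lid's hinge axis at the back of the stack, 64 mm behind the stack's centre, 116.5 mm above the shelf; fixed, same axes as the stack, the hinge runs along y. From here the lid reaches 128 mm to the front; it is 198 mm wide, 5 mm thick, the axis in its mid-plane.
- press_spot (a point): Centre of the pale round thumb spot (34 mm across) on the outer face of the teal lid, 106 mm from the hinge axis, mid-width; moves with the lid. z = the lid's outward normal, -x points to its free front edge. Lid shut: outer face level, 119 mm above the shelf, 1 mm proud of the rim. The hidden catch lets go once this spot has been pressed 2 to 10.5 mm down; how far differs each time.
- lid_edge (a point): Middle of the lid's free front edge, 128 mm from the hinge axis; axes as press_spot. Feel: pressed at the thumb spot the lid gives at 3 to 6 N until, 0.5 to 2 mm past the catch's release, a rubber bumper meets it and force climbs over 10 N per mm: stop there, at 8 to 12 N; over 20 N hurts the lid. Not pressed far enough, it comes back only to shut; once released it follows the finger up.
- lid (a joint): Angle of the lid, rad: 0 = shut on its catch, below 0 = pressed in, 1.40 = open stop (80 degrees up). A torsion spring pushes it open: about 3 to 4 N down on the thumb spot holds it at 0, about 2 N near the stop. Let loose, it flies open in 0.2 s. Slowly means well under 2 rad/s (0.2 m/s at the thumb spot). A released catch stays open and the lid does not latch again.
- bottle: Bystander: amber glass bottle with closed steel cap, 56 mm across, 138 mm high, standing left or right of the stack. Origin: centre of its underside.
- bowl: Bystander: small stainless steel bowl of hair clips, 110 mm across, 42 mm high, on the other side of the stack. Origin: centre of its underside.
- comb: Bystander: brown comb, 180 x 36 x 6 mm, lying flat on the shelf in front of the stack. Origin: middle of its underside; its x axis runs along it.

How it is judged:
On the way:
1. the lid is on its way up, slowly (value of joint lid between 0.4 and 1.2 rad and velocity of joint lid below 2 rad/s), for 0.2 s.
At the end, for the whole second after the job is handed in: The lid stands still at its open stop (above 1.34 rad); bottle, bowl and comb are within 15 mm of where they were, the bottle upright (value of joint lid above 1.34 rad and velocity of joint lid between -0.1 and 0.1 rad/s and distance of each of bottle, bowl, comb from where it was at the start of the episode below 0.015 m and angle between bottle's own z axis and vertical below 0.1 rad); the robot touches nothing.
It fails at once if the lid snaps: it opens faster than 2 rad/s (velocity of joint lid above 2 rad/s).
It fails at once if the lid is leaned on with more than 20 N (contact force between any of the fingers, the arm and lid above 20 N).
It fails at once if the bottle is knocked (distance of bottle from where it was at the start of the episode above 0.03 m or angle between bottle's own z axis and vertical above 0.35 rad).
It fails at once if the bowl of clips or the comb is knocked away (distance of any of bowl, comb from where it was at the start of the episode above 0.03 m).
It also fails if it takes over 51 s, if anything falls off the work surface, if the arm or the gripper's body presses on something with over 40 N, if the wrist force passes 120 N, or if a joint passes its speed limit or range.

## Working session

There is one attempt and no reset: what is moved stays moved. The work goes in short steps, Python scripts to look and compute and a tool call to move; the robot and the scene stay as the last step left them, time stands still between calls to the robot, and variables do not carry over. Pictures are saved under pics/ and viewed, and the job is handed in when it is done.

Besides the shell and the picture viewer there is one more tool, called after "Emit:" by a JSON object that holds its "op" and its "data", one argument or row to a line. move_arm: Moves the arm, as the interface text tells. Its arguments: {"type":"object","properties":{"series":{"type":"array","items":{"type":"array","items":{"type":"number","minimum":-1,"maximum":1}}},"claw":{"type":"number"},"squeeze":{"type":"number"}},"required":["series"]}

```bash
mkdir -p pics; cat > h.py <<'E'
import numpy as np, cv2
from plant import r, viewer, workorder, masks_of
def snap(cam,fn):
    p,d=viewer.read_camera(cam); cv2.imwrite('pics/'+fn,p[:,:,::-1]); return p,d
def unproj(cam,u,v,d,P=None):
    P=P or viewer.camera_params(cam); K=np.array(P['mtx']);k1=P['k1'];V=np.array(P['view'])
    u=np.asarray(u,float);v=np.asarray(v,float)
    xd=(u-K[0,2])/K[0,0]; yd=(v-K[1,2])/K[1,1]; x=xd.copy();y=yd.copy()
    for _ in range(20):
        s=1+k1*(x*x+y*y); x=xd/s;y=yd/s
    pc=np.stack([x*d,y*d,d],-1)
    return (pc-V[:3,3])@V[:3,:3]
E
python3 - <<'E'
from h import *
s=r.sense(); print({k:np.round(s[k],3) for k in s})
for cam in ['scene','side']:
    p,d=snap(cam,cam+'0.png'); P=viewer.camera_params(cam)
    for t in ['tiers','press_spot','lid_edge','bottle','bowl','comb']:
        for m in masks_of(cam,t)[:1]:
            M=m['mask']&(d>0); v,u=np.nonzero(M)
            w=unproj(cam,u,v,d[v,u],P)
            print(cam,t,round(m['confidence'],2),m['extent'],M.sum(),np.round(np.median(w,0),3),np.round(np.percentile(w,2,axis=0),3),np.round(np.percentile(w,98,axis=0),3))
E
```

```text
{'clock': np.float64(0.0), 'joint_pos': array([-0.063,  0.384,  0.016,  1.371, -0.006,  1.388, -0.046]), 'dq': array([0.001, 0.   , 0.   , 0.   , 0.   , 0.   , 0.   ]), 'joint_torque': array([-0.0000e+00, -6.2759e+01,  8.4400e-01, -3.7183e+01,  1.7000e-02,
        1.4000e-02, -0.0000e+00]), 'ee_pos': array([0.624, 0.   , 0.23 ]), 'tool_rot': array([-1.563,  1.569, -3.134]), 'force': array([-0.146,  0.953,  0.252]), 'moment': array([ 0.002,  0.041, -0.002]), 'grip_width': np.float64(0.086)}
scene tiers 0.9 [151.5, 185.1, 254.3, 283.7] 5992 [ 0.587 -0.108  0.118] [ 0.489 -0.206  0.007] [0.634 0.001 0.123]
scene press_spot 0.78 [157.3, 190.0, 243.5, 258.6] 3296 [ 0.558 -0.106  0.12 ] [ 0.495 -0.195  0.116] [ 0.618 -0.007  0.123]
scene lid_edge 0.9 [156.8, 186.5, 246.1, 257.4] 3520 [ 0.558 -0.105  0.12 ] [ 0.491 -0.196  0.115] [ 0.62  -0.006  0.123]
scene bottle 0.79 [263.8, 170.0, 282.2, 214.1] 511 [0.546 0.116 0.087] [0.445 0.011 0.001] [0.691 0.185 0.301]
scene bowl 0.62 [117.3, 266.2, 158.6, 305.9] 1431 [ 0.585 -0.304  0.022] [ 0.542 -0.353  0.001] [ 0.643 -0.253  0.046]
scene comb 0.63 [134.6, 217.9, 152.3, 237.9] 176 [ 0.437 -0.227  0.007] [ 0.413 -0.246  0.001] [ 0.497 -0.208  0.095]
side tiers 0.69 [250.3, 139.0, 321.9, 209.0] 3771 [ 0.522 -0.047  0.101] [ 0.476 -0.205  0.005] [0.613 0.009 0.122]
side press_spot 0.57 [253.7, 139.1, 320.3, 174.2] 1360 [ 0.549 -0.089  0.12 ] [ 0.487 -0.194  0.118] [ 0.613 -0.003  0.123]
side lid_edge 0.79 [256.0, 138.1, 320.7, 177.9] 1313 [ 0.551 -0.088  0.12 ] [ 0.487 -0.189  0.118] [ 0.612 -0.003  0.123]
side bottle 0.82 [236.9, 180.4, 254.2, 229.5] 865 [0.514 0.133 0.073] [0.5   0.106 0.005] [0.557 0.147 0.14 ]
side comb 0.95 [313.3, 176.7, 347.6, 211.2] 383 [ 0.43  -0.148  0.007] [ 0.409 -0.241  0.003] [ 0.449 -0.073  0.01 ]
```

```bash
python3 - <<'E'
import cv2
a=cv2.imread('pics/scene0.png');b=cv2.imread('pics/side0.png')
cv2.imwrite('pics/crop0.png',cv2.resize(a[130:330,90:330],None,fx=3,fy=3))
cv2.imwrite('pics/crop1.png',cv2.resize(b[100:260,200:400],None,fx=3.5,fy=3.5))
E
python3 - <<'E'
from h import *
p,d=snap('scene','scene1.png')
P=viewer.camera_params('scene')
m=[x for x in masks_of('scene','lid_edge')][0]['mask']
v,u=np.nonzero(m&(d>0)); w=unproj('scene',u,v,d[v,u],P)
rgb=p[v,u].astype(int)
print('normals', np.median(w,0))
k=np.abs(w[:,2]-np.median(w[:,2]))<.004
print(cv2.minAreaRect((w[k][:,:2]*1000).astype(np.float32)))
A=np.c_[w[k][:,:2],np.ones(k.sum())]; print(np.linalg.lstsq(A,w[k][:,2],rcond=None)[0])
# pale spot
hsv=cv2.cvtColor(p,cv2.COLOR_RGB2HSV)[v,u]
print('hsv med',np.median(hsv,0))
inner=(hsv[:,1]<np.median(hsv[:,1])*0.6)
q=w[inner]; print(inner.sum(),np.median(q,0),np.c_[u,v][inner].mean(0))
E
```

```text
normals [ 0.55772935 -0.10513634  0.11965516]
((553.1903076171875, -99.85205078125), (132.1206512451172, 198.66477966308594), 5.891705513000488)
[-0.00618444 -0.00754749  0.12231599]
hsv med [86. 61. 99.]
1332 [ 0.57035534 -0.09946843  0.11914229] [203.95570571 224.54804805]
```

View pics/crop0.png

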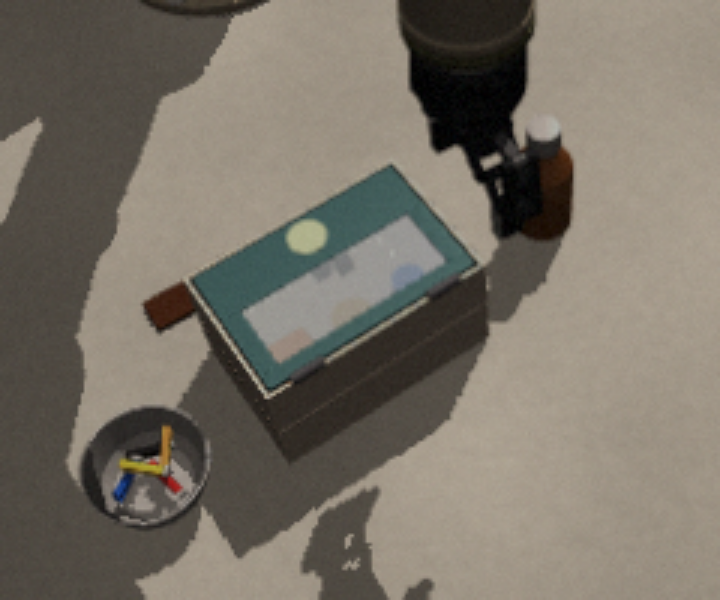

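View pics/crop1.png

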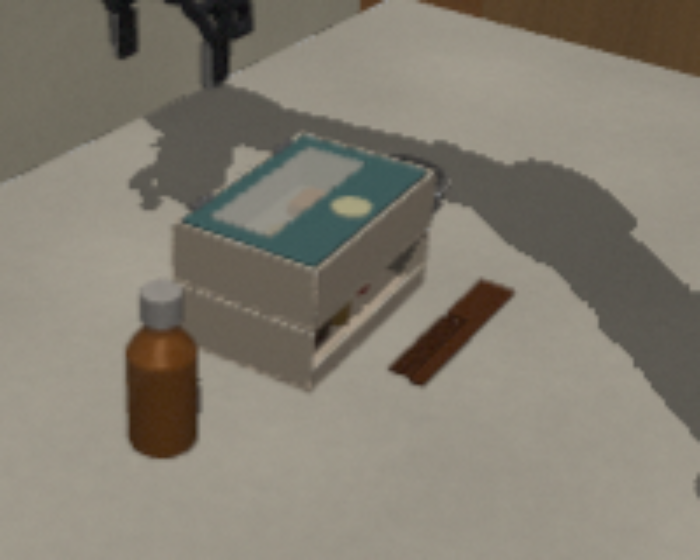

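```bash
python3 - <<'E'
from h import *
from scipy.spatial.transform import Rotation as R
s=r.sense(); print(s['clock'],R.from_euler('xyz',s['tool_rot']).as_matrix().round(3))
for cam,c in [('scene',(192,209)),('side',(300,159))]:
    p,d=viewer.read_camera(cam);P=viewer.camera_params(cam)
    hsv=cv2.cvtColor(p,cv2.COLOR_RGB2HSV)
    v,u=np.mgrid[c[1]-12:c[1]+13,c[0]-14:c[0]+15]
    hh=hsv[v,u]; k=(hh[...,0]>22)&(hh[...,0]<45)&(hh[...,1]>50)&(hh[...,2]>90)
    n,l,st,ce=cv2.connectedComponentsWithStats(k.astype(np.uint8))
    print(cam,hsv[c[1],c[0]],st[1:],ce[1:])
    i=1+np.argmax(st[1:,4]); m=l==i
    w=unproj(cam,u[m],v[m],d[v[m],u[m]],P); print('spot',w.mean(0),np.ptp(w,axis=0))
    # lid teal
    v,u=np.nonzero((hsv[...,0]>75)&(hsv[...,0]<100)&(hsv[...,1]>60)&(d>0))
    w=unproj(cam,u,v,d[v,u],P); k=(abs(w[:,2]-.119)<.006)&(abs(w[:,0]-.555)<.1)&(abs(w[:,1]+.1)<.13)
    print(cv2.minAreaRect((w[k][:,:2]*1000).astype(np.float32)),k.sum(), np.median(w[k],0))
E
```

```text
0.8 [[ 0.  1. -0.]
 [ 0. -0. -1.]
 [-1.  0. -0.]]
scene [ 32  54 176] [[ 8  7 12 10 82]] [[13.56097561 11.54878049]]
spot [ 0.52741539 -0.10866901  0.14197057] [0.62620551 0.16945939 0.87998139]
((554.4655151367188, -99.14823913574219), (128.33193969726562, 199.10455322265625), 5.707233428955078) 1723 [ 0.53228778 -0.11411044  0.12005447]
side [ 26  60 167] [[ 9  9 10  5 38]] [[13.60526316 11.47368421]]
spot [ 0.51336413 -0.10328104  0.12173192] [0.02971289 0.03063246 0.00419792]
((552.261474609375, -97.97180938720703), (126.18103790283203, 197.49557495117188), 5.429497241973877) 670 [ 0.52509634 -0.07528022  0.12072982]
```

Emit:
{"op": "move_arm", "data": {
  "series": [
    [0,-0.47,0.43,0,0,0],
    [0,-0.47,0.43,0,0,0],
    [0,-0.47,0.43,0,0,0],
    [0,-0.47,0.43,0,0,0],
    [0,-0.47,0.43,0,0,0],
    [0,-0.47,0.43,0,0,0],
    [0,-0.47,0.43,0,0,0],
    [0,-0.47,0.43,0,0,0],
    [0,-0.47,0.43,0,0,0],
    [0,-0.47,0.43,0,0,0],
    [0,-0.47,0.43,0,0,0],
    [0,-0.47,0.43,0,0,0]
  ],
  "claw": 1,
  "squeeze": 30
}}

```text
clock: 1.9
ee_pos: [0.5112, -0.104, 0.2313]
tool_rot: [2.574, 1.571, 1.003]
force: [-0.3, 0.1, 0.5]
grip_width: -0.0001
```

Emit:
{"op": "move_arm", "data": {
  "series": [
    [0,0,0,1,0,0],
    [0,0,0,1,0,0],
    [0,0,0,1,0,0],
    [0,0,0,1,0,0],
    [0,0,0,1,0,0],
    [0,0,0,1,0,0],
    [0,0,0,1,0,0],
    [0,0,0,1,0,0],
    [0,0,0,1,0,0],
    [0,0,0,1,0,0],
    [0,0,0,1,0,0],
    [0,0,0,1,0,0]
  ]
}}

```text
clock: 2.9
ee_pos: [0.5117, -0.1036, 0.2313]
tool_rot: [-1.657, 1.571, 1.851]
force: [0.3, 0.3, 0.4]
grip_width: -0.0002
```

Emit:
{"op": "move_arm", "data": {
  "series": [
    [0.3,0,0,1,0,0],
    [0.5,0,0,1,0,0],
    [0.5,0,0,0.7,0,0],
    [0.5,0,0,0,0,0],
    [0.5,0,0,0,0,0],
    [0.2,0,0,0,0,0],
    [0,0,0,0,0,0]
  ]
}}

```text
clock: 3.48
ee_pos: [0.5114, -0.1032, 0.18]
tool_rot: [-0.224, 1.569, 3.02]
force: [0.4, -0.2, -0.6]
grip_width: 0.0001
```

```bash
python3 - <<'E'
from h import *
from scipy.spatial.transform import Rotation as R
s=r.sense(); print(s['clock'],s['ee_pos'],s['force'],s['grip_width'],s['joint_pos'].round(2),R.from_euler('xyz',s['tool_rot']).as_matrix().round(3))
a,_=snap('scene','s2.png');b,_=snap('side','d2.png');c,_=snap('wrist','w2.png')
cv2.imwrite('pics/m2.png',np.hstack([cv2.resize(a[130:330,90:330],(400,333)),cv2.resize(b[60:226,200:400],(400,333))])[:,:,::-1])
V=np.array(viewer.camera_params('wrist')['view']);print('campos',-V[:3,:3].T@V[:3,3])
E
```

```text
3.4833 [ 0.51136225 -0.10316023  0.17999145] [ 0.40517712 -0.24528844 -0.55030255] 0.00010692850562479928 [-0.02  0.19  0.18  1.73 -0.04  1.22 -1.3 ] [[-0.002  0.102 -0.995]
 [ 0.    -0.995 -0.102]
 [-1.    -0.001  0.002]]
campos [ 0.5792696  -0.09646142  0.32464044]
```

View pics/m2.png

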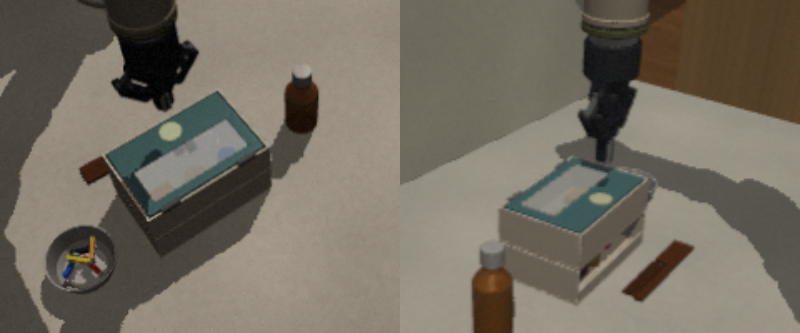

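View pics/w2.png

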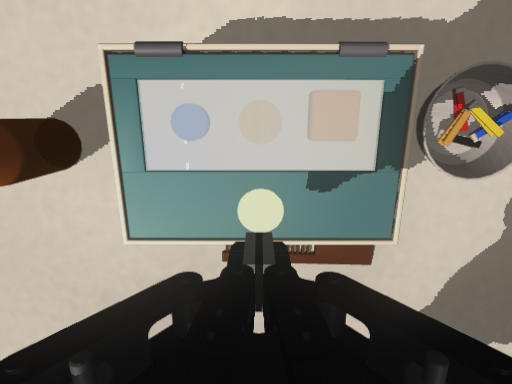

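The wrist view shows the spot at (261,211), the hinge barrels at the top and the finger centred on the spot's column. I'll measure from this camera.

```bash
python3 - <<'E'
from h import *
P=viewer.camera_params('wrist'); p,d=viewer.read_camera('wrist')
hsv=cv2.cvtColor(p,cv2.COLOR_RGB2HSV)
k=((hsv[...,0]>22)&(hsv[...,0]<45)&(hsv[...,1]>35)&(hsv[...,2]>150)).astype(np.uint8); k[:180]=0;k[240:]=0;k[:,:230]=0;k[:,290:]=0
v,u=np.nonzero(k&(d>0)); w=unproj('wrist',u,v,d[v,u],P); print(len(u),u.mean(),v.mean(),np.median(w,0),w.mean(0),np.ptp(w,axis=0)); print(cv2.minEnclosingCircle((w[:,:2]*1000).astype(np.float32)))
for c in [(106,47),(420,47),(126,241),(396,241),(158,48),(363,48),(140,241),(380,238)]:
    dd=d[c[1],c[0]]; print(c,unproj('wrist',c[0],c[1],dd,P).round(4))
print(r.sense()['clock'])
E
```

```text
1572 260.08842239185753 210.29643765903307 [ 0.51315153 -0.10442769  0.12032102] [ 0.5130436  -0.10446858  0.12033156] [0.03313166 0.03328882 0.00476755]
((512.6307983398438, -104.57987213134766), 16.98992156982422)
(106, 47) [0.6121 0.0053 0.1175]
(420, 47) [ 0.6318 -0.1948  0.1197]
(126, 241) [ 0.4777 -0.0053  0.1182]
(396, 241) [ 0.498  -0.2106  0.1176]
(158, 48) [ 0.6139 -0.0297  0.1224]
(363, 48) [ 0.6273 -0.1584  0.1207]
(140, 241) [ 0.4784 -0.0156  0.1172]
(380, 238) [ 0.5001 -0.1968  0.1198]
3.6833
```

Emit:
{"op": "move_arm", "data": {
  "series": [
    [0.3,0,0,0,0,0],
    [0.4,0,0,0,0,0],
    [0.4,0,0,0,0,0],
    [0.4,0,-0.05,0,0,0],
    [0.4,0.05,-0.02,0,0,0],
    [0.4,0,0,0,0,0],
    [0.2,0,0,0,0,0],
    [0.1,0,0,0,0,0],
    [0,0,0,0,0,0],
    [0,0,0,0,0,0]
  ]
}}

```text
clock: 4.52
ee_pos: [0.5138, -0.104, 0.1294]
tool_rot: [-3.087, 1.571, 0.155]
force: [0.2, -0.1, -0.5]
grip_width: 0.0001
```

Emit:
{"op": "move_arm", "data": {
  "series": [
    [0.05,0,0,0,0,0],
    [0.05,0,0,0,0,0],
    [0.05,0,0,0,0,0],
    [0.05,0,0,0,0,0],
    [0,0,0,0,0,0]
  ]
}}

```text
clock: 4.93
ee_pos: [0.5136, -0.104, 0.1251]
tool_rot: [-0.282, 1.571, 2.96]
force: [-0.1, -0.5, -0.3]
grip_width: -0.0002
```

Emit:
{"op": "move_arm", "data": {
  "series": [
    [0.05,0,0,0,0,0],
    [0.05,0,0,0,0,0],
    [0.05,0,0,0,0,0],
    [0.05,0,0,0,0,0],
    [0,0,0,0,0,0]
  ]
}}

```text
clock: 5.35
ee_pos: [0.5135, -0.104, 0.121]
tool_rot: [-0.323, 1.57, 2.92]
force: [-1.6, 0.2, -1.0]
grip_width: -0.0001
```

Emit:
{"op": "move_arm", "data": {
  "series": [
    [0.03,0,0,0,0,0],
    [0.03,0,0,0,0,0],
    [0,0,0,0,0,0]
  ]
}}

```text
clock: 5.6
ee_pos: [0.5136, -0.104, 0.12]
tool_rot: [-0.358, 1.571, 2.884]
force: [-0.9, 1.0, -0.2]
grip_width: 0.0
```

Emit:
{"op": "move_arm", "data": {
  "series": [
    [0.03,0,0,0,0,0],
    [0.03,0,0,0,0,0],
    [0,0,0,0,0,0]
  ]
}}

```text
clock: 5.85
ee_pos: [0.5137, -0.104, 0.1191]
tool_rot: [-2.668, 1.571, 0.574]
force: [-1.4, 0.5, 3.8]
grip_width: -0.0
```

Emit:
{"op": "move_arm", "data": {
  "series": [
    [0.025,0,0,0,0,0],
    [0.025,0,0,0,0,0],
    [0,0,0,0,0,0]
  ]
}}

```text
clock: 6.1
ee_pos: [0.5137, -0.104, 0.118]
tool_rot: [-2.913, 1.571, 0.33]
force: [-1.8, -0.1, 4.5]
grip_width: 0.0
```

Emit:
{"op": "move_arm", "data": {
  "series": [
    [0.02,0,0,0,0,0],
    [0.02,0,0,0,0,0],
    [0,0,0,0,0,0]
  ]
}}

```text
clock: 6.35
ee_pos: [0.5137, -0.1041, 0.1171]
tool_rot: [2.986, 1.571, -0.054]
force: [-1.5, 0.3, 4.6]
grip_width: -0.0003
```

Emit:
{"op": "move_arm", "data": {
  "series": [
    [0.015,0,0,0,0,0],
    [0.01,0,0,0,0,0],
    [0,0,0,0,0,0]
  ]
}}

```text
clock: 6.6
ee_pos: [0.5137, -0.104, 0.1166]
tool_rot: [-2.325, 1.571, 0.917]
force: [-1.2, 1.0, 4.6]
grip_width: 0.0002
```

Emit:
{"op": "move_arm", "data": {
  "series": [
    [0.015,0,0,0,0,0],
    [0.01,0,0,0,0,0],
    [0,0,0,0,0,0]
  ]
}}

```text
clock: 6.85
ee_pos: [0.5137, -0.104, 0.1161]
tool_rot: [2.742, 1.571, -0.298]
force: [-1.0, 0.2, 4.5]
grip_width: -0.0001
```

Emit:
{"op": "move_arm", "data": {
  "series": [
    [0.015,0,0,0,0,0],
    [0.01,0,0,0,0,0],
    [0,0,0,0,0,0]
  ]
}}

```text
clock: 7.1
ee_pos: [0.5137, -0.104, 0.1156]
tool_rot: [-2.956, 1.571, 0.286]
force: [-0.7, 0.2, 4.1]
grip_width: 0.0001
```

Emit:
{"op": "move_arm", "data": {
  "series": [
    [0.01,0,0,0,0,0],
    [0.01,0,0,0,0,0],
    [0,0,0,0,0,0]
  ]
}}

```text
clock: 7.35
ee_pos: [0.5137, -0.104, 0.1152]
tool_rot: [3.094, 1.571, 0.054]
force: [-0.3, -0.8, 5.1]
grip_width: -0.0002
```

Emit:
{"op": "move_arm", "data": {
  "series": [
    [0.015,0,0,0,0,0],
    [0.01,0,0,0,0,0],
    [0,0,0,0,0,0]
  ]
}}

```text
clock: 7.6
ee_pos: [0.5137, -0.104, 0.1147]
tool_rot: [2.936, 1.571, -0.105]
force: [-0.9, 0.0, 5.0]
grip_width: -0.0
```

Emit:
{"op": "move_arm", "data": {
  "series": [
    [0.01,0,0,0,0,0],
    [0.01,0,0,0,0,0],
    [0,0,0,0,0,0]
  ]
}}

```text
clock: 7.85
ee_pos: [0.5137, -0.104, 0.1143]
tool_rot: [-2.647, 1.571, 0.595]
force: [-0.7, -0.7, 4.8]
grip_width: 0.0001
```

Emit:
{"op": "move_arm", "data": {
  "series": [
    [0.015,0,0,0,0,0],
    [0.01,0,0,0,0,0],
    [0,0,0,0,0,0]
  ]
}}

```text
clock: 8.1
ee_pos: [0.5138, -0.104, 0.1138]
tool_rot: [-2.983, 1.571, 0.259]
force: [-0.7, 0.9, 4.7]
grip_width: 0.0003
```

Emit:
{"op": "move_arm", "data": {
  "series": [
    [0.01,0,0,0,0,0],
    [0.01,0,0,0,0,0],
    [0,0,0,0,0,0]
  ]
}}

```text
clock: 8.35
ee_pos: [0.5138, -0.104, 0.1134]
tool_rot: [2.998, 1.571, -0.042]
force: [-0.7, -0.1, 5.2]
grip_width: -0.0003
```

Emit:
{"op": "move_arm", "data": {
  "series": [
    [0.015,0,0,0,0,0],
    [0.01,0,0,0,0,0],
    [0,0,0,0,0,0]
  ]
}}

```text
clock: 8.6
ee_pos: [0.5138, -0.104, 0.1128]
tool_rot: [-3.01, 1.571, 0.233]
force: [0.3, 0.7, 3.9]
grip_width: -0.0001
```

Emit:
{"op": "move_arm", "data": {
  "series": [
    [0.01,0,0,0,0,0],
    [0.01,0,0,0,0,0],
    [0,0,0,0,0,0]
  ]
}}

```text
clock: 8.85
ee_pos: [0.5137, -0.104, 0.1124]
tool_rot: [-1.99, 1.571, 1.253]
force: [0.8, -0.3, 3.8]
grip_width: 0.0003
```

Emit:
{"op": "move_arm", "data": {
  "series": [
    [0.01,0,0,0,0,0],
    [0.01,0,0,0,0,0],
    [0,0,0,0,0,0]
  ]
}}

```text
clock: 9.1
ee_pos: [0.5137, -0.104, 0.1121]
tool_rot: [-2.8, 1.571, 0.443]
force: [1.0, -0.5, 3.2]
grip_width: -0.0
```

Emit:
{"op": "move_arm", "data": {
  "series": [
    [0.01,0,0,0,0,0],
    [0.01,0,0,0,0,0],
    [0,0,0,0,0,0]
  ]
}}

```text
clock: 9.35
ee_pos: [0.5138, -0.104, 0.1117]
tool_rot: [-2.918, 1.571, 0.324]
force: [0.7, 0.6, 4.6]
grip_width: 0.0
```

Emit:
{"op": "move_arm", "data": {
  "series": [
    [0.01,0,0,0,0,0],
    [0.01,0,0,0,0,0],
    [0,0,0,0,0,0]
  ]
}}

```text
clock: 9.6
ee_pos: [0.5138, -0.104, 0.1114]
tool_rot: [-3.072, 1.571, 0.17]
force: [1.1, -0.5, 5.4]
grip_width: 0.0003
```

Emit:
{"op": "move_arm", "data": {
  "series": [
    [0.01,0,0,0,0,0],
    [0.005,0,0,0,0,0],
    [0,0,0,0,0,0]
  ]
}}

```text
clock: 9.85
ee_pos: [0.5138, -0.104, 0.1113]
tool_rot: [-3.037, 1.57, 0.205]
force: [-0.0, 0.3, 7.0]
grip_width: -0.0001
```

Emit:
{"op": "move_arm", "data": {
  "series": [
    [0.01,0,0,0,0,0],
    [0,0,0,0,0,0]
  ]
}}

```text
clock: 10.02
ee_pos: [0.5138, -0.104, 0.1112]
tool_rot: [-3.056, 1.57, 0.187]
force: [-0.9, -0.6, 7.3]
grip_width: -0.0001
```

Emit:
{"op": "move_arm", "data": {
  "series": [
    [0.01,0,0,0,0,0],
    [0.01,0,0,0,0,0],
    [0,0,0,0,0,0]
  ]
}}

```text
clock: 10.27
ee_pos: [0.5139, -0.104, 0.1111]
tool_rot: [-3.066, 1.57, 0.176]
force: [-1.7, 0.8, 10.1]
grip_width: 0.0002
```

```bash
python3 - <<'E'
import numpy as np
def T(t,rho=116): return np.array([-rho*np.cos(t)+2.5*np.sin(t)+11, 116.5+rho*np.sin(t)+2.5*np.cos(t)])
th=list(np.arange(-0.07,0.051,0.01))+list(np.arange(0.08,1.53,0.03))
p=T(th[0])
for i in range(0,len(th)-1,12):
    rows=[]
    for t in th[i+1:i+13]:
        q=T(t); st=q-p; tx=round(-st[1]/20,3);tz=round(-st[0]/20,3); p=p+np.array([-tz*20,-tx*20]); rows.append([tx,0,tz,0,0,0])
    print(th[min(i+12,len(th)-1)],p.round(1),rows)
E
```

```text
0.05000000000000002 [-104.7  124.8] [[np.float64(-0.058), 0, np.float64(0.003), 0, 0, 0], [np.float64(-0.058), 0, np.float64(0.001), 0, 0, 0], [np.float64(-0.058), 0, np.float64(0.002), 0, 0, 0], [np.float64(-0.058), 0, np.float64(0.001), 0, 0, 0], [np.float64(-0.058), 0, np.float64(-0.0), 0, 0, 0], [np.float64(-0.058), 0, np.float64(-0.001), 0, 0, 0], [np.float64(-0.058), 0, np.float64(-0.001), 0, 0, 0], [np.float64(-0.058), 0, np.float64(-0.001), 0, 0, 0], [np.float64(-0.058), 0, np.float64(-0.002), 0, 0, 0], [np.float64(-0.058), 0, np.float64(-0.003), 0, 0, 0], [np.float64(-0.058), 0, np.float64(-0.003), 0, 0, 0], [np.float64(-0.058), 0, np.float64(-0.004), 0, 0, 0]]
0.41 [-94.4 165. ] [[np.float64(-0.173), 0, np.float64(-0.015), 0, 0, 0], [np.float64(-0.173), 0, np.float64(-0.02), 0, 0, 0], [np.float64(-0.172), 0, np.float64(-0.026), 0, 0, 0], [np.float64(-0.171), 0, np.float64(-0.03), 0, 0, 0], [np.float64(-0.171), 0, np.float64(-0.036), 0, 0, 0], [np.float64(-0.169), 0, np.float64(-0.041), 0, 0, 0], [np.float64(-0.168), 0, np.float64(-0.046), 0, 0, 0], [np.float64(-0.166), 0, n
[... 1639 characters left out ...]
 0, np.float64(-0.16), 0, 0, 0], [np.float64(-0.064), 0, np.float64(-0.162), 0, 0, 0], [np.float64(-0.059), 0, np.float64(-0.164), 0, 0, 0], [np.float64(-0.054), 0, np.float64(-0.165), 0, 0, 0], [np.float64(-0.048), 0, np.float64(-0.167), 0, 0, 0], [np.float64(-0.044), 0, np.float64(-0.169), 0, 0, 0], [np.float64(-0.039), 0, np.float64(-0.169), 0, 0, 0], [np.float64(-0.033), 0, np.float64(-0.171), 0, 0, 0], [np.float64(-0.029), 0, np.float64(-0.172), 0, 0, 0], [np.float64(-0.023), 0, np.float64(-0.172), 0, 0, 0], [np.float64(-0.018), 0, np.float64(-0.173), 0, 0, 0], [np.float64(-0.013), 0, np.float64(-0.174), 0, 0, 0]]
1.52 [  7.6 232.5] [[np.float64(-0.008), 0, np.float64(-0.174), 0, 0, 0]]
```

Emit:
{"op": "move_arm", "data": {
  "series": [
    [-0.06,0,0,0,0,0],
    [-0.06,0,0,0,0,0],
    [-0.06,0,0,0,0,0],
    [-0.06,0,0,0,0,0],
    [-0.06,0,0,0,0,0],
    [-0.06,0,0,0,0,0],
    [-0.06,0,0,0,0,0],
    [-0.06,0,0,0,0,0],
    [-0.06,0,0,0,0,0],
    [-0.06,0,0,0,0,0],
    [-0.06,0,0,0,0,0],
    [-0.03,0,0,0,0,0]
  ]
}}

```text
clock: 11.27
ee_pos: [0.5139, -0.104, 0.1244]
tool_rot: [3.104, 1.57, 0.063]
force: [1.5, -0.1, 3.9]
grip_width: -0.0002
```

The lid follows the finger above the rim with 3.9 N, so the catch has let go. I'll follow the arc.

Emit:
{"op": "move_arm", "data": {
  "series": [
    [-0.1,0,-0.01,0,0,0],
    [-0.15,0,-0.02,0,0,0],
    [-0.17,0,-0.025,0,0,0],
    [-0.17,0,-0.03,0,0,0],
    [-0.17,0,-0.035,0,0,0],
    [-0.17,0,-0.04,0,0,0],
    [-0.17,0,-0.045,0,0,0],
    [-0.165,0,-0.05,0,0,0],
    [-0.165,0,-0.055,0,0,0],
    [-0.165,0,-0.06,0,0,0],
    [-0.16,0,-0.065,0,0,0],
    [-0.16,0,-0.07,0,0,0]
  ]
}}

```text
clock: 12.27
ee_pos: [0.5237, -0.103, 0.1628]
tool_rot: [-0.35, 1.571, 2.892]
force: [-0.6, 1.3, 2.9]
grip_width: -0.0003
```

Emit:
{"op": "move_arm", "data": {
  "series": [
    [-0.16,0,-0.07,0,0,0],
    [-0.155,0,-0.08,0,0,0],
    [-0.15,0,-0.085,0,0,0],
    [-0.15,0,-0.09,0,0,0],
    [-0.145,0,-0.095,0,0,0],
    [-0.145,0,-0.1,0,0,0],
    [-0.14,0,-0.1,0,0,0],
    [-0.14,0,-0.105,0,0,0],
    [-0.135,0,-0.11,0,0,0],
    [-0.13,0,-0.115,0,0,0],
    [-0.13,0,-0.12,0,0,0],
    [-0.125,0,-0.12,0,0,0]
  ]
}}

```text
clock: 13.27
ee_pos: [0.5477, -0.1006, 0.1969]
tool_rot: [-2.896, 1.571, 0.347]
force: [0.4, -0.0, 3.2]
grip_width: -0.0002
```

```bash
python3 - <<'E'
from h import *
s=r.sense();print(s['clock'],s['ee_pos'],s['force'])
b,_=snap('side','d3.png'); cv2.imwrite('pics/d3c.png',cv2.resize(b[50:230,200:400],None,fx=3.3,fy=3.3)[:,:,::-1])
E
```

```text
13.2667 [ 0.54773116 -0.10055962  0.19685912] [ 0.35261283 -0.04589975  3.21053006]
```

View pics/d3c.png

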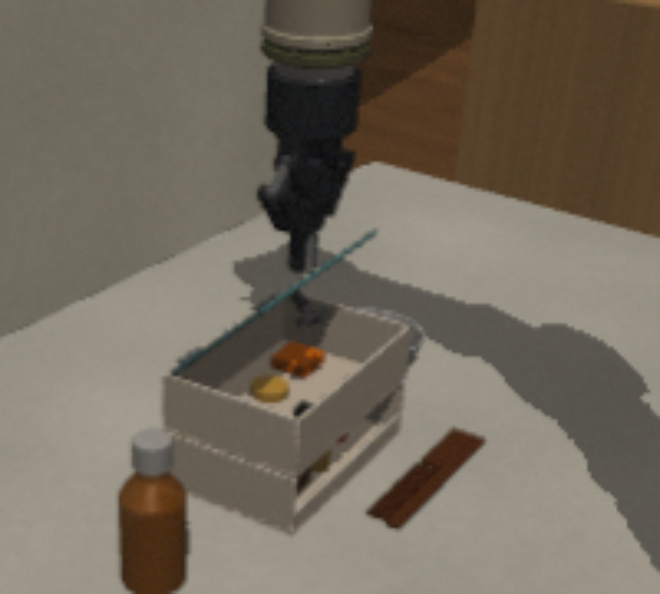

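The picture shows the lid about 40 degrees up, resting on the fingertip at about (305,280), with the bottle and comb where they were. I'll continue.

Emit:
{"op": "move_arm", "data": {
  "series": [
    [-0.12,0,-0.125,0,0,0],
    [-0.12,0,-0.13,0,0,0],
    [-0.115,0,-0.13,0,0,0],
    [-0.11,0,-0.135,0,0,0],
    [-0.105,0,-0.14,0,0,0],
    [-0.1,0,-0.14,0,0,0],
    [-0.095,0,-0.145,0,0,0],
    [-0.09,0,-0.15,0,0,0],
    [-0.085,0,-0.15,0,0,0],
    [-0.08,0,-0.155,0,0,0],
    [-0.08,0,-0.155,0,0,0],
    [-0.075,0,-0.16,0,0,0]
  ]
}}

```text
clock: 14.32
ee_pos: [0.5818, -0.0971, 0.2202]
tool_rot: [-0.737, 1.571, 2.506]
force: [2.3, 0.2, 0.3]
grip_width: -0.0002
```

Emit:
{"op": "move_arm", "data": {
  "series": [
    [-0.07,0,-0.16,0,0,0],
    [-0.065,0,-0.16,0,0,0],
    [-0.06,0,-0.165,0,0,0],
    [-0.055,0,-0.165,0,0,0],
    [-0.05,0,-0.165,0,0,0],
    [-0.045,0,-0.17,0,0,0],
    [-0.04,0,-0.17,0,0,0]
  ]
}}

```text
clock: 14.9
ee_pos: [0.6048, -0.0948, 0.2278]
tool_rot: [-0.563, 1.571, 2.68]
force: [0.5, -0.0, 0.6]
grip_width: -0.0003
```

```bash
python3 - <<'E'
from h import *
s=r.sense();print(s['clock'],s['ee_pos'],s['force'])
b,_=snap('side','d4.png'); cv2.imwrite('pics/d4c.png',cv2.resize(b[50:230,200:400],None,fx=3.3,fy=3.3)[:,:,::-1])
E
```

```text
14.9 [ 0.6048369  -0.09475459  0.22782144] [ 0.50904568 -0.03938356  0.55309166]
```

View pics/d4c.png

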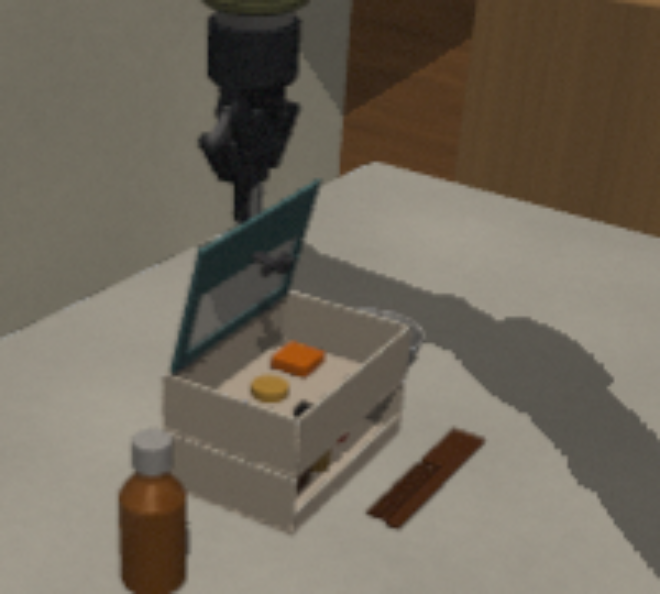

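Emit:
{"op": "move_arm", "data": {
  "series": [
    [-0.03,0,-0.15,0,0,0],
    [-0.03,0,-0.15,0,0,0],
    [-0.02,0,-0.15,0,0,0],
    [-0.02,0,-0.15,0,0,0],
    [-0.01,0,-0.15,0,0,0],
    [0,0,-0.15,0,0,0],
    [0,0,-0.15,0,0,0],
    [0,0,-0.15,0,0,0],
    [0,0,-0.2,0,0,0],
    [0,0,-0.2,0,0,0],
    [0,0,-0.2,0,0,0],
    [0,0,0,0,0,0]
  ]
}}

```text
clock: 15.95
ee_pos: [0.641, -0.0909, 0.2297]
tool_rot: [-1.28, 1.571, 1.963]
force: [0.3, 0.4, 0.5]
grip_width: 0.0
```

Emit:
{"op": "move_arm", "data": {
  "series": [
    [0,0,-0.3,0,0,0],
    [0,0,-0.4,0,0,0],
    [0,0,-0.5,0,0,0],
    [-0.1,0,-0.5,0,0,0],
    [-0.2,0,-0.3,0,0,0],
    [-0.2,0,-0.1,0,0,0],
    [0,0,0,0,0,0],
    [0,0,0,0,0,0]
  ]
}}

```text
clock: 16.62
ee_pos: [0.6822, -0.0872, 0.2402]
tool_rot: [2.702, 1.57, -0.339]
force: [0.4, 0.3, -0.3]
grip_width: 0.0003
```

```bash
python3 - <<'E'
from h import *
s=r.sense();print(s['clock'],s['ee_pos'],s['force'])
for cam in ['side','scene']:
    p,d=snap(cam,cam+'5.png'); P=viewer.camera_params(cam)
    cv2.imwrite('pics/%s5c.png'%cam,(cv2.resize(p[50:230,200:400],None,fx=3.3,fy=3.3) if cam=='side' else cv2.resize(p[130:330,90:330],None,fx=3,fy=3))[:,:,::-1])
    for t in ['lid_edge','bottle','bowl','comb']:
        for m in masks_of(cam,t)[:1]:
            M=m['mask']&(d>0); v,u=np.nonzero(M); w=unproj(cam,u,v,d[v,u],P)
            print(cam,t,round(m['confidence'],2),m['extent'],np.round(np.median(w,0),3),np.round(np.percentile(w,2,axis=0),3),np.round(np.percentile(w,98,axis=0),3))
            if t=='lid_edge':
                H=np.array([.6187,-.094,.1165]);e=np.array([np.cos(.0977),np.sin(.0977),0]);q=w-H; x=q@e; z=q[:,2]
                k=(abs(x)<.15)&(z>.02)&(z<.14); a=np.arctan2(z[k],-x[k]); print('angle med',np.median(a),np.percentile(a,[20,80]))
                f=np.polyfit(z[k],x[k],1); print('fit angle',np.arctan2(1,-f[0]), k.sum())
E
```

```text
16.6167 [ 0.68220616 -0.08717016  0.24022529] [ 0.38657754  0.25356875 -0.30001888]
side lid_edge 0.91 [253.9, 104.8, 295.3, 163.7] [ 0.602 -0.081  0.192] [ 0.57  -0.187  0.121] [0.621 0.002 0.244]
angle med 1.3675112219808334 [1.34136376 1.38006289]
fit angle 1.380587759830504 1062
side bottle 0.92 [235.8, 178.2, 253.0, 231.0] [0.514 0.134 0.075] [0.499 0.111 0.007] [0.538 0.147 0.14 ]
side bowl 0.44 [316.9, 144.2, 325.4, 160.8] [ 0.56  -0.341  0.04 ] [ 0.495 -0.359  0.021] [ 0.599 -0.21   0.119]
side comb 0.56 [314.6, 176.3, 349.1, 211.8] [ 0.43  -0.153  0.007] [ 0.41  -0.241  0.003] [ 0.451 -0.073  0.01 ]
scene lid_edge 0.71 [168.7, 204.0, 246.9, 260.2] [ 0.613 -0.145  0.17 ] [ 0.597 -0.191  0.12 ] [ 0.628 -0.002  0.245]
angle med 1.4221772801660344 [1.40531488 1.44234217]
fit angle 1.401593130167606 1300
scene bottle 0.86 [262.0, 174.3, 277.9, 212.9] [0.543 0.109 0.085] [0.518 0.091 0.01 ] [0.556 0.139 0.14 ]
scene bowl 0.82 [114.4, 265.1, 158.8, 306.5] [ 0.587 -0.305  0.022] [ 0.542 -0.354  0.001] [ 0.643 -0.255  0.046]
scene comb 0.71 [136.1, 219.9, 152.8, 236.3] [ 0.437 -0.227  0.007] [ 0.419 -0.245  0.004] [ 0.455 -0.209  0.011]
```

View pics/side5c.png

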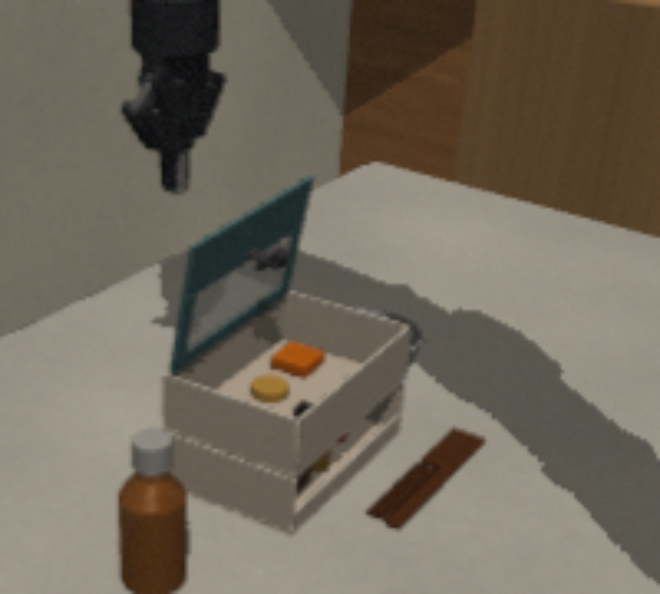

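View pics/scene5c.png

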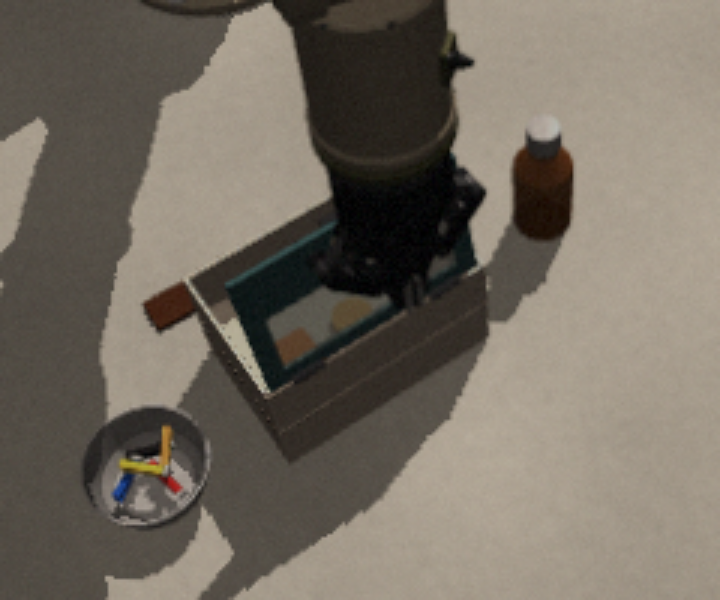

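The lid stands at about 1.38 to 1.40 rad by the plane fits. The gripper is clear of it by about 7 cm and the bystanders haven't moved.

```bash
python3 - <<'E'
from h import *
print(workorder.finish_job())
E
```

```text
the job is handed in; nothing more can be done
None
```

The lid is open and standing at its stop, and I handed the job in at about 17 s of the 51 s allowed; no verdict is reported.

- **Pressing:** I pressed the thumb spot with the closed fingertips in steps of about 1 mm or less. At about 6.5 mm the force dropped from 5 to 4 N, which looked like the catch letting go. I stopped at the rubber bumper, about 8 mm down, at 10.1 N; that was the highest force I read.
- **Opening:** The fingertip followed the lid's arc at about 0.35 rad/s. The force readings stayed at 2 to 4 N until near the stop. Over the last stretch they fell to about 0.5 N, so the lid may already have reached the stop before the finger left it. I then backed the finger away behind the lid.
- **Lid angle:** Plane fits from the two cameras give 1.38 and 1.40 rad. A rougher estimate, the median angle over the lid's points, gives 1.37 and 1.42 rad. All are above the 1.34 limit.
- **Bystanders:** The bottle, bowl and comb are where they were. The networks' masks agree within a few mm, except the scene-camera bottle mask from the start (the gripper was in its way) and the side view of the bowl (missed at the start, low confidence at the end). The bottle is upright.
- **Contact:** The gripper is about 7 cm clear of the lid, and the wrist force reads within noise of zero.

I could not read the lid's speed directly. That it never snapped rests on the slow finger motion and the force readings taken at the end of each move.

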